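# Set the rinsed measuring cup to drain on the tip-up drying peg

## Task

Push the rinsed steel cup along its cradle until it is fully home over the lying drying peg, then swing the red lever over until the peg stands fully upright with the cup upside down on it. Then lock the peg by sliding the red-knobbed rod through all its holes until the knob meets its guide, and leave the pink tub and the loose pink lid beside the stand where they are.

Things in the scene. Friction and masses are not known exactly. Their poses are not given: they have to be found in the camera images.
- stand: Fixed drying stand; grey base 308 x 100 mm, 8 mm thick. Origin on the table under the hinge axis; +x is the way the cup is pushed, z up. The cup lies on two steel rails along x (12 mm bars, centres y = -24 and 24 mm, z = 64 mm, x = -228 to -42 mm). The hinge runs along y at x = 0, z = 75 mm.
- drying_peg (a joint): Swing of peg, disc and lever about the hinge. 0: the peg lies level along the stand's -x, its axis at z = 95 mm, and the lever stands up; 1.571 (end stop): the peg is upright and the lever lies along +x. Light friction, 0.12 N m; stays where left. A 14 mm hole in the lever, 45 mm from the hinge, meets the guide holes only with the peg fully upright.
- peg_seat (a point): Root of the white bullet-shaped peg (72 mm long, 44 mm thick at the root), on its axis, level with the 4 mm ribs of its 90 mm disc on which the cup's rim comes to rest; 34 mm from the hinge along the peg and 20 mm to the lever's side of it.
- lever_pad (a point): Middle of the push face of the red lever pad (44 mm wide along the hinge, 34 mm long, 18 mm thick); 137 mm from the hinge along the lever, 9 mm off the lever's centre plane through the hinge. At joint 0 the face looks to the stand's -x, at 1.571 up.
- cup_base (a point): Centre of the outside of the closed base of the hollow steel cup (82 mm long, 60 mm across the base, 72 mm across the mouth, wall 3 mm, 70 g). Its z axis points from base to mouth. At the start the cup lies on the rails with its mouth facing the peg, axis about 95 mm above the table.
- cup_mouth (a point): Centre of the cup's mouth, 82 mm from the base.
- guide_last (a point): Centre of the hole (14 mm) in the last guide plate. Three fixed guides, 10 mm thick, tops at z = 88 mm, have holes on one line along the stand's y at x = 45 mm, z = 75 mm: centres at y = -70 and -22 mm (12 mm holes) and 22 mm (this one). The lever swings in between the last two.
- rod_knob (a point): Middle of the outer flat face of the red knob (30 mm across, 14 mm thick) of the loose steel lock rod, 10 mm thick, 109 mm long without the knob. The rod lies in the guides at y = -70 and -22 mm, its +y axis (knob to tip) along the stand's +y. It goes about 52 mm further that way, until the knob's inner face meets the guide at y = -70 mm.
- rod_tip (a point): Tapered tip of the lock rod; its y axis runs from knob to tip.
- tub_02: Loose pink tub with orange filling, 96 mm across, 55 mm high, beyond the lever end of the stand, origin at the centre of its underside. To be left alone.
- tub_lid_1: Loose pink screw lid, 98 mm across, 16 mm high, lying to the right, origin at the centre of its underside. To be left alone.

How it is judged:
By the outcome, as a careful person would: the job done as asked, in the order asked, and still so for the second after the job is handed in, with the robot touching nothing.
It also fails if it takes over 64 s, if anything falls off the work surface, if the arm or the gripper's body presses on something with over 40 N, if the wrist force passes 120 N, or if a joint passes its speed limit or range.

## Robot

A 6-joint arm with a two-finger parallel gripper is mounted at the origin on a cart in front of the work surface, level with it; the furniture and walls round the work are solid. World frame = base frame: x ahead of the robot, y to its left, z up, the work surface at z = 0. Lengths are in m, angles in rad, forces in N, time in s.
With the tool pointing down it reaches from about 0.375 to 0.925 m from the base axis. Payload 5.7 kg.
Tool frame: the origin (TCP) lies at the very end of the fingers, on their centre line; the grasp point (between the pads) lies 19 mm behind it; z points along the fingers, y is the line along which they close (so a half turn about z gives the same grasp; the last joint's range is limited). The gripper opens to 85 mm and grips with 20 to 120 N. Pads are 22 mm wide; open, the fingers measure 114 mm over their backs; the gripper's body (76 mm by 85 mm) begins 54 mm behind the grasp point. The pads swing forward as they close: fully open they stand 13 mm farther back than shut.
Start: joints at [-1.302, 0.359, 1.51, -0, 1.272, -0.115], TCP at [0.225, -0.556, 0.231] pointing down, gripper open.
Joint ranges: [-2.97, 2.97], [-1.01, 2.36], [0.21, 2.38], [-0.96, 4.11], [0.2, 2.71], [-2.98, 2.98]. Speed limits (rad/s): [2.39, 2.39, 3.14, 3.14, 3.14, 3.14].

## Interface

Orientations are given as a unit quaternion [x, y, z, w].
In Python, from cell import r gives the robot as it stands. The module is installed in compiled form; this text tells all that it offers.
- The arm moves only by the shell command python3 -m handwheel 'ROWS' [FORCE]. ROWS is JSON, a list of rows, each an object with "angular": the turn, a rotation vector about the tool's x, y, z in degrees, a list of three; "linear": the shift along the tool's x, y, z in cm, a list of three; "claw": the opening, from -1 (shut) to 1 (fully open). A call has 1 to 12 rows; each row shifts and turns the commanded pose from where the row before left it, along the tool's axes as they then stand; what a row does not reach is not made up. A row lasts 1/12 s, in which the tool goes at most 41.7 mm and 7.16 degrees, less where a joint would pass 70% of its speed; a pose out of reach is approached as far as the arm can. A call is refused whole if a number of a shift passes 4.17 or a number of a turn 7.16, either way. A call with a gripper value outside its range is refused whole. The fingers move at their own pace and stop on an object; FORCE is the grip in N (left out, the last holds). Time passes only in rows, so rows that do not move let the fingers close. It gives the time, the measured TCP pose, the force, the opening and the grip force at its end, in the units of the state.
- r.sense(): the state, without advancing time (a new reading comes with each control period).
- r.capture(name): name is "scene" or "side" or "wrist"; returns the picture (384x512x3 uint8, red, green, blue); there is no depth.
- r.calibration(name): a dict with "mtx" (3x3 intrinsics, pixels), "k1" (the pictures are not rectified: a ray, as slopes to the right and down, at radius r is drawn at 1 + k1 r^2 times it, then the intrinsics apply), "camera_from_world" (4x4, takes a point from world to camera coordinates). Camera axes: x right, y down, z forward; pixel columns grow to the right and rows downward; lengths in m; the calibration is good to about 2 mm. A picture is of the moment at which its call begins: read the wrist's pose just before it. calibration takes no time and is no camera call; for the wrist camera it gives the pose at the moment of the call.
- r.finish_job(): hands the job in; it is judged then, once.
Trained networks look in the newest picture that a camera, given by its name, has taken for a name from the list of things; names that differ only in an ending like _2 or _b are one class to them, and where a whole thing is asked for, a point or a joint stands for the part that bears it (a point fixed in the world has none). Each returns a list of dicts, best first, with "confidence" (0 to 1); they miss things now and then, are a little off and sometimes report something else, mostly with a low value. They report only what shows in the picture. A call takes as long as a camera call.
- r.trace(camera, query): "pixels" (384x512 bool, what is visible of it) and "box" ([left, top, right, bottom] in pixels, round what is visible of it).
The state is a dict: "time": time; "q": joint angles; "qvel": joint speeds; "joint_torque": joint torques, N m; "eef_pos": TCP position; "tcp_rot": TCP orientation; "wrist_force": force on the tool from outside, world axes, zero at the start; "wrist_torque": the same for the moment, N m; "width": finger opening in m; "grip_force": force on a finger pad.
Only numpy, scipy, OpenCV 4.12 (cv2) and the standard library are available. Lean on these libraries where they do the work, as an engineer would, in place of code of your own. Each camera call takes 0.05 s, during which the arm holds its last target. There are 200 camera calls.

## Working session

There is one attempt and no reset: what is moved stays moved. The work goes in short steps, Python scripts to look and compute and a shell command to move; the robot and the scene stay as the last step left them, time stands still between calls to the robot, and variables do not carry over. Pictures are saved under pics/ and viewed, at most 12 in all, crops included, and the job is handed in when it is done.

```bash
mkdir -p pics
cat > h.py <<'E'
import numpy as np, cv2
from cell import r
def cal(n):
    c=r.calibration(n); return np.array(c["mtx"]),c["k1"],np.array(c["camera_from_world"])
def ray(n,uv,c=None):
    K,k,T=c or cal(n); d=np.linalg.solve(K,[uv[0],uv[1],1])[:2]; s=d.copy()
    for _ in range(20): s=d/(1+k*(s@s))
    R=T[:3,:3]; return -R.T@T[:3,3], R.T@np.array([s[0],s[1],1])
def onz(n,uv,z,c=None):
    o,d=ray(n,uv,c); return o+d*(z-o[2])/d[2]
def proj(n,P,c=None):
    K,k,T=c or cal(n); p=T[:3,:3]@np.asarray(P)+T[:3,3]; s=p[:2]/p[2]; s=s*(1+k*(s@s)); return (K@[s[0],s[1],1])[:2]
def tri(obs):
    A=np.zeros((3,3));b=np.zeros(3)
    for n,uv in obs:
        o,d=ray(n,uv); d/=np.linalg.norm(d); M=np.eye(3)-np.outer(d,d); A+=M;b+=M@o
    return np.linalg.solve(A,b)
E
python3 - <<'E'
from h import *
a=[r.capture(n) for n in("scene","side")]
cv2.imwrite("pics/a.png",a[0][:,:,::-1]);cv2.imwrite("pics/b.png",a[1][:,:,::-1])
for n in("scene","side"):
    print(n,-cal(n)[2][:3,:3].T@cal(n)[2][:3,3])
    for q in("stand","drying_peg","lever_pad","cup_base","rod_knob","tub_02","tub_lid_1"):
        for d in r.trace(n,q)[:2]:
            m=d["pixels"]; print(q,round(d["confidence"],2),np.round(d["box"]),[round(v.mean(),1) for v in np.nonzero(m)[::-1]],m.sum())
E
```

```text
scene [-0.1593878   0.68270524  0.77329428]
stand 0.91 [284. 166. 345. 241.] [np.float64(315.5), np.float64(208.9)] 1986
drying_peg 0.56 [308. 166. 332. 209.] [np.float64(319.8), np.float64(190.6)] 674
drying_peg 0.45 [270. 197. 298. 208.] [np.float64(278.8), np.float64(202.3)] 56
lever_pad 0.83 [307. 165. 334. 211.] [np.float64(319.6), np.float64(190.5)] 738
cup_base 0.54 [324. 171. 346. 195.] [np.float64(335.0), np.float64(181.1)] 342
rod_knob 0.62 [271. 195. 299. 211.] [np.float64(281.5), np.float64(203.4)] 84
rod_knob 0.57 [285. 165. 344. 243.] [np.float64(315.3), np.float64(208.4)] 2099
tub_02 0.6 [176. 264. 214. 298.] [np.float64(195.8), np.float64(279.2)] 1004
tub_lid_1 0.47 [298. 178. 316. 191.] [np.float64(306.9), np.float64(184.3)] 173
tub_lid_1 0.38 [177. 263. 214. 298.] [np.float64(195.9), np.float64(279.1)] 1076
side [0.19660469 1.06141519 0.90584894]
stand 0.91 [273. 146. 319. 228.] [np.float64(300.8), np.float64(194.0)] 2121
drying_peg 0.59 [288. 146. 319. 198.] [np.float64(304.0), np.float64(173.7)] 860
lever_pad 0.83 [289. 146. 317. 195.] [np.float64(304.2), np.float64(172.7)] 934
lever_pad 0.16 [253. 164. 281. 182.] [np.float64(267.4), np.float64(172.4)] 426
cup_base 0.68 [293. 150. 312. 169.] [np.float64(302.4), np.float64(161.7)] 188
rod_knob 0.55 [257. 195. 295. 205.] [np.float64(271.9), np.float64(199.2)] 166
tub_02 0.72 [220. 291. 262. 337.] [np.float64(242.6), np.float64(310.1)] 1355
tub_02 0.3 [275. 146. 316. 228.] [np.float64(302.0), np.float64(193.4)] 2060
tub_lid_1 0.87 [254. 166. 278. 182.] [np.float64(267.2), np.float64(172.4)] 413
```

View pics/a.png

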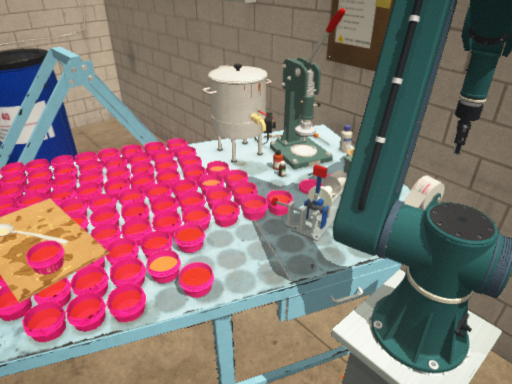

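View pics/b.png

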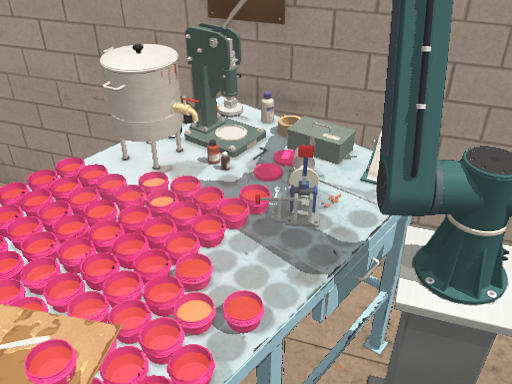

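The scene view shows the stand at about (315,205), with the red pad at (320,170), the rod knob at (273,203) and the cup behind at (335,182). The side view has the pad at (306,151), the knob at (257,199) and the pink lid at (267,172). Both are far away, so I'll get rough positions and then use the wrist camera.

Run:
```python
from h import *
f=lambda a,b:np.round(tri([("scene",a),("side",b)]),3)
print("pad",f((320,171),(306,151)),"knob",f((273,203),(257.5,199)),"cup",f((335,181),(302.4,161.7)))
print("stand z0",onz("scene",(315,225),0),onz("side",(298,220),0))
print("lid",onz("side",(267,172),.016),"tub",onz("side",(242,312),.03))
s=r.sense();print(s["eef_pos"],s["tcp_rot"]);print(cal("wrist"))
for n,q in(("scene",3),("side",3)):
    im=r.capture(n)
    c=im[150:260,255:365] if n=="scene" else im[130:240,235:345]
    cv2.imwrite(f"pics/c_{n}.png",cv2.resize(c[:,:,::-1],None,fx=3.6,fy=3.6,interpolation=cv2.INTER_CUBIC))
a,b=[cv2.imread(f"pics/c_{n}.png") for n in("scene","side")]
cv2.imwrite("pics/c.png",np.hstack([a,b]))
```

```text
pad [ 0.461 -0.128  0.21 ] knob [ 0.576 -0.04   0.072] cup [ 0.504 -0.278  0.088]
stand z0 [ 0.45513635 -0.12584968  0.        ] [ 0.46168223 -0.07788402  0.        ]
lid [ 0.62533167 -0.28042773  0.016     ] tub [0.4858123  0.33796921 0.03      ]
[ 0.22464864 -0.55633625  0.2312945 ] [ 9.81648057e-01  1.90701576e-01 -5.50714741e-06 -3.39228901e-05]
(array([[271.45558068,   0.        , 256.04035061],
       [  0.        , 271.45558068, 189.50167749],
       [  0.        ,   0.        ,   1.        ]]), 0.004621029592165003, array([[ 0.37492787, -0.92705186,  0.00198469, -0.59976744],
       [-0.88483578, -0.35721406,  0.29910494, -0.03873818],
       [-0.27657683, -0.11389891, -0.95421816,  0.37824268],
       [ 0.        ,  0.        ,  0.        ,  1.        ]]))
```

View pics/c.png

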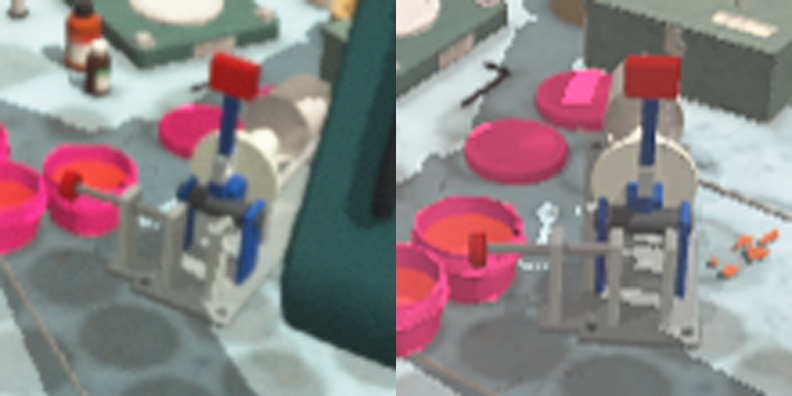

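The crops show that stand +x points roughly along world +y, with the knob on the far (+x) side and lever and pad up. Next I'll get the wrist camera above it.

```bash
python3 -m handwheel '[{"angular":[0,0,0],"linear":[2.5,-1.5,-2.5],"claw":-1},{"angular":[0,0,0],"linear":[3.3,-2.1,-1.2],"claw":-1},{"angular":[0,0,0],"linear":[3.3,-2.1,-1.2],"claw":-1},{"angular":[0,0,0],"linear":[3.3,-2.1,-1.2],"claw":-1},{"angular":[0,0,0],"linear":[3.3,-2.1,-1.2],"claw":-1},{"angular":[0,0,0],"linear":[3.3,-2.1,-1.2],"claw":-1},{"angular":[0,0,0],"linear":[3.3,-2.1,-1.2],"claw":-1},{"angular":[0,0,0],"linear":[3.3,-2.1,-1.2],"claw":-1},{"angular":[0,0,0],"linear":[3.3,-2.1,-1.2],"claw":-1},{"angular":[0,0,0],"linear":[3.3,-2.1,-1.2],"claw":-1},{"angular":[0,0,0],"linear":[3.3,-2.1,0],"claw":-1},{"angular":[0,0,0],"linear":[0,0,0],"claw":-1}]' 40
python3 - <<'E'
from h import *
s=r.sense();print(s["time"],s["eef_pos"],s["tcp_rot"])
c=cal("wrist");im=r.capture("wrist")
import pickle;pickle.dump((c,im),open("w1.pkl","wb"))
cv2.imwrite("pics/w1.png",cv2.resize(im[:,:,::-1],(800,600),interpolation=cv2.INTER_CUBIC))
for q in("stand","drying_peg","lever_pad","cup_base","rod_knob","tub_lid_1"):
    for d in r.trace("wrist",q)[:2]:
        m=d["pixels"]; print(q,round(d["confidence"],2),np.round(d["box"]),[round(v.mean(),1) for v in np.nonzero(m)[::-1]],m.sum())
E
```

```text
time: 1.9
eef_pos: [0.4732, -0.2094, 0.3655]
tcp_rot: [0.981, 0.194, 0.002, -0.001]
wrist_force: [0.0, -0.7, 0.3]
width: 0.0001
grip_force: 0.0
1.9 [ 0.47318252 -0.20940823  0.36545382] [ 9.81082557e-01  1.93575669e-01  2.24341833e-03 -6.66248851e-04]
stand 0.59 [166.  85. 347. 182.] [np.float64(230.0), np.float64(137.1)] 8020
drying_peg 0.77 [171. 116. 269. 183.] [np.float64(214.0), np.float64(149.7)] 3145
lever_pad 0.78 [169. 117. 271. 182.] [np.float64(213.8), np.float64(149.9)] 3248
cup_base 0.75 [274. 130. 340. 182.] [np.float64(306.5), np.float64(157.4)] 2636
rod_knob 0.68 [169.  39. 192. 122.] [np.float64(179.0), np.float64(69.3)] 642
tub_lid_1 0.71 [302.  57. 366. 116.] [np.float64(337.6), np.float64(84.2)] 2799
```

View pics/w1.png

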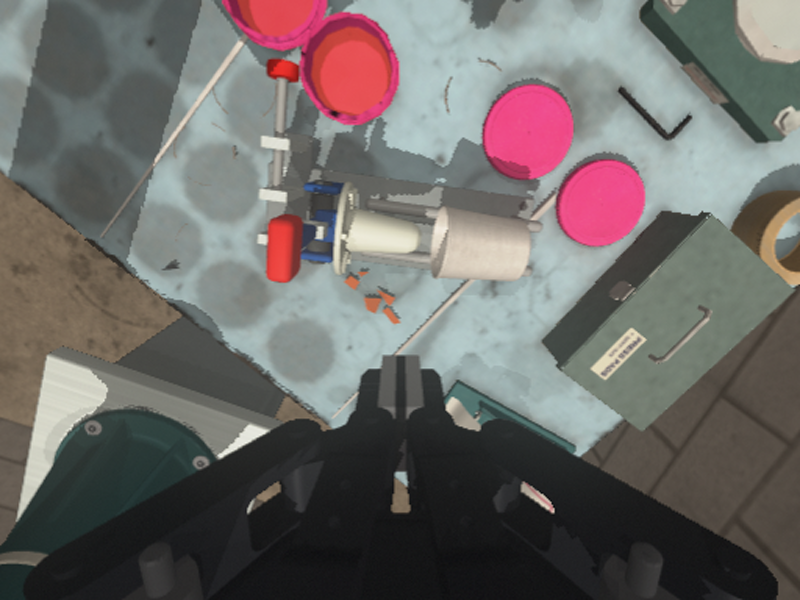

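The wrist view (800 px scale) shows:
- **Pad:** (284,248)
- **Peg tip:** (420,237)
- **Cup:** mouth at about x=440, base at about x=529
- **Guide tops:** (275,143) and (273,194)
- **Knob:** (283,69)
- **Rail ends:** (537,226) and (530,268)

I'll fit the stand pose from these.

```bash
cat > fit.py <<'E'
from h import *
import pickle
from scipy.optimize import least_squares
c,im=pickle.load(open("w1.pkl","rb"))
S=512/800
obs={"g70":((45,-70,88),(275,143)),"g22":((45,-22,88),(273,194)),"knob":((45,-134,75),(283,69)),
"railf":((-228,-24,64),(539,226)),"railn":((-228,24,64),(531,268)),"peg":((-106,0,95),(420,237)),"pad":((0,0,212),(284,248))}
def W(p,P):
    a=p[2];x,y,z=np.array(P)/1000
    return [p[0]+np.cos(a)*x-np.sin(a)*y,p[1]+np.sin(a)*x+np.cos(a)*y,z]
f=lambda p:np.concatenate([proj("wrist",W(p,P),c)/S-uv for P,uv in obs.values()])
s=least_squares(f,[.46,-.12,1.85],loss="soft_l1",f_scale=3)
if __name__=="__main__":
    print(s.x,np.degrees(s.x[2]))
    for k,e in zip(obs,f(s.x).reshape(-1,2)):print(k,np.round(e,1))
    pa=s.x[2]
    for n,uv,z in(("base top edge",(529,247),.095),("mouth",(440,240),.095)):
        w=onz("wrist",np.array(uv)*S,z,c);d=w[:2]-s.x[:2]
        print(n,w,"stand",1000*(d@[np.cos(pa),np.sin(pa)]),1000*(d@[-np.sin(pa),np.cos(pa)]))
    from scipy.spatial.transform import Rotation as Ro
    print(Ro.from_quat(r.sense()["tcp_rot"]).as_matrix().round(3), "standx",np.cos(pa),np.sin(pa))
    for n,P in(("behind cup",(-240,0,95)),("hinge",(0,0,75)),("knob",(45,-141,75)),("lever end",(137,0,84))):print(n,np.round(W(s.x,P),4))
    v=(im.copy()[:,:,::-1]);v=cv2.resize(v,(800,600))
    for P in[(45,-70,88),(45,22,88),(-228,24,64),(0,0,75),(-228,-24,64),(80,50,8),(80,-50,8),(-228,50,8),(-228,-50,8),(-106,0,95)]:
        cv2.circle(v,tuple(int(t) for t in proj("wrist",W(s.x,P),c)/S),3,(0,255,0),1)
    cv2.imwrite("pics/o.png",cv2.resize(v[30:330,200:600],(800,600)))
E
python3 fit.py
```

```text
[ 0.46150133 -0.12539215  1.83120654] 104.92040629770526
g70 [-1.2 -0.9]
g22 [-1.2  0.6]
knob [-2.3  0.1]
railf [ 2.2 -0.2]
railn [0.1 2.3]
peg [3.7 1.4]
pad [ 0.1 -1.5]
base top edge [ 0.5203827  -0.32701325  0.095     ] stand -209.9839269621039 -4.983362967239392
mouth [ 0.49344187 -0.24315626  0.095     ] stand -122.01758175943593 -0.5420992966866216
[[ 0.928  0.372 -0.001]
 [ 0.372 -0.928  0.   ]
 [-0.001 -0.    -1.   ]] standx -0.25747695852463415 0.9662844383663145
behind cup [ 0.5233 -0.3573  0.095 ]
hinge [ 0.4615 -0.1254  0.075 ]
knob [ 0.5862 -0.0456  0.075 ]
lever end [0.4262 0.007  0.084 ]
```

View pics/o.png

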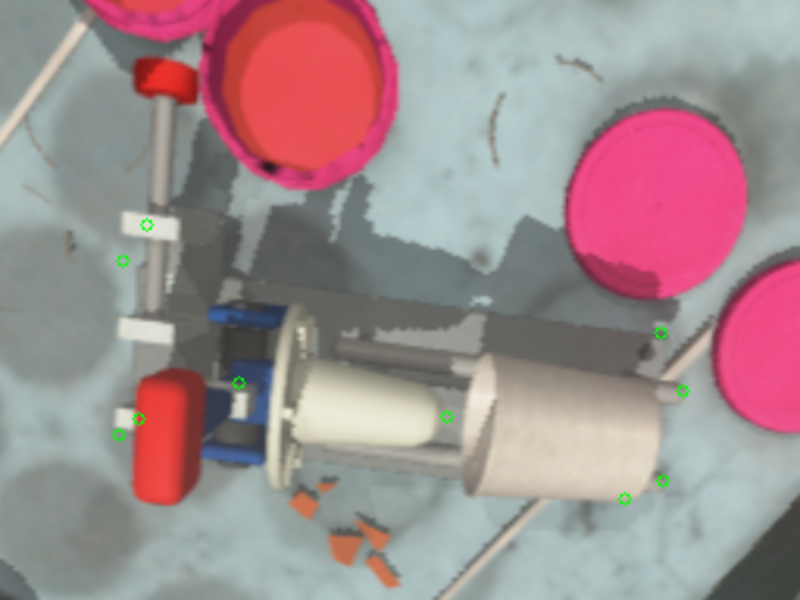

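The fit holds to about 2 mm. The cup base sits at stand x≈-210 with the tool x axis close to -stand y. I'll align the tool by 6.9° and go down behind the cup.

```bash
cat > st.py <<'E'
from h import *
from fit import s
from scipy.spatial.transform import Rotation as Ro
q=r.sense();d=q["eef_pos"]-np.array([*s.x[:2],0]);a=s.x[2]
M=Ro.from_quat(q["tcp_rot"]).as_matrix()
print("t",q["time"],"stand mm",np.round(1000*np.array([d[0]*np.cos(a)+d[1]*np.sin(a),-d[0]*np.sin(a)+d[1]*np.cos(a),d[2]]),1),"yaw err",round(np.degrees(np.arctan2(M[1,0],M[0,0])-a)+90,2),"F",np.round(q["wrist_force"],1))
E
python3 -m handwheel '[{"angular":[0,0,3.4],"linear":[0.2,3.9,1],"claw":-1},{"angular":[0,0,3.5],"linear":[0.2,3.9,1],"claw":-1},{"angular":[0,0,0],"linear":[0.3,3.9,1],"claw":-1},{"angular":[0,0,0],"linear":[0.3,3.9,1],"claw":-1},{"angular":[0,0,0],"linear":[0,0,3.8],"claw":-1},{"angular":[0,0,0],"linear":[0,0,3.8],"claw":-1},{"angular":[0,0,0],"linear":[0,0,3.0],"claw":-1},{"angular":[0,0,0],"linear":[0,0,0],"claw":-1}]'; python3 st.py
```

```text
time: 2.92
eef_pos: [0.5217, -0.3587, 0.2109]
tcp_rot: [0.991, 0.13, -0.004, -0.005]
wrist_force: [-1.0, 1.5, -1.7]
width: 0.0001
grip_force: 0.0
t 2.9167 stand mm [-241.     1.9  210.9] yaw err 0.02 F [-1.   1.5 -1.7]
```

```bash
python3 -m handwheel '[{"angular":[0,0,0],"linear":[0.1,0,3.5],"claw":-1},{"angular":[0,0,0],"linear":[0.1,0,3.5],"claw":-1},{"angular":[0,0,0],"linear":[0,0,3.0],"claw":-1},{"angular":[0,0,0],"linear":[0,0,2.0],"claw":-1},{"angular":[0,0,0],"linear":[0,0,0],"claw":-1},{"angular":[0,0,0],"linear":[0,0,0],"claw":-1}]'; python3 st.py
python3 - <<'E'
from h import *
im=r.capture("wrist");cv2.imwrite("pics/w2.png",cv2.resize(im[:,:,::-1],(800,600),interpolation=cv2.INTER_CUBIC))
E
```

```text
time: 3.42
eef_pos: [0.5282, -0.3605, 0.099]
tcp_rot: [0.991, 0.131, -0.0, -0.0]
wrist_force: [-0.4, -0.6, 1.2]
width: -0.0001
grip_force: 0.0
t 3.4167 stand mm [-244.3   -3.9   99. ] yaw err 0.12 F [-0.4 -0.6  1.2]
```

View pics/w2.png

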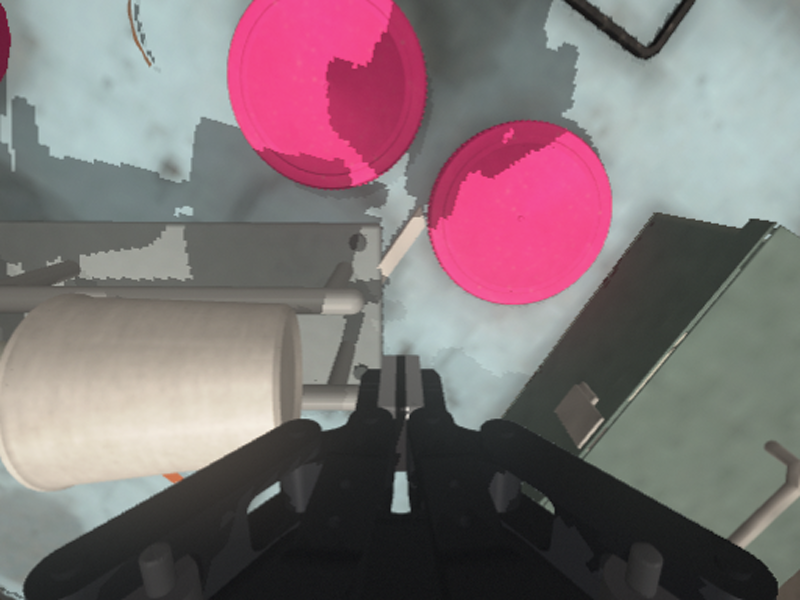

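The fingers are behind the cup base (about (300,385)), the rails are clear below and the toolbox is clear. Pushing along tool -y.

```bash
python3 -c "
from fit import *
print(onz('wrist',(361*S,300*S),.064), W(s.x,(-228,-24,64)))"
python3 -m handwheel '[{"angular":[0,0,0],"linear":[-0.3,0,0.6],"claw":-1},{"angular":[0,0,0],"linear":[0,-1.5,0],"claw":-1},{"angular":[0,0,0],"linear":[0,-1.2,0],"claw":-1},{"angular":[0,0,0],"linear":[0,-1.2,0],"claw":-1},{"angular":[0,0,0],"linear":[0,-1.2,0],"claw":-1},{"angular":[0,0,0],"linear":[0,-1.2,0],"claw":-1},{"angular":[0,0,0],"linear":[0,-1.2,0],"claw":-1},{"angular":[0,0,0],"linear":[0,-1.0,0],"claw":-1},{"angular":[0,0,0],"linear":[0,-1.0,0],"claw":-1},{"angular":[0,0,0],"linear":[0,0,0],"claw":-1}]'; python3 st.py
```

```text
[ 0.54257181 -0.33909342  0.064     ] [np.float64(0.5433969034135911), np.float64(-0.33952555166466253), np.float64(0.064)]
time: 4.3
eef_pos: [0.4995, -0.2661, 0.092]
tcp_rot: [0.991, 0.132, -0.001, -0.001]
wrist_force: [0.2, 0.7, 0.0]
width: -0.0
grip_force: 0.0
t 4.3 stand mm [-145.8   -0.5   92. ] yaw err 0.23 F [0.2 0.7 0. ]
```

```bash
python3 -m handwheel '[{"angular":[0,0,0],"linear":[0,-0.5,0],"claw":-1},{"angular":[0,0,0],"linear":[0,-0.4,0],"claw":-1},{"angular":[0,0,0],"linear":[0,-0.3,0],"claw":-1},{"angular":[0,0,0],"linear":[0,0,0],"claw":-1}]'; python3 st.py
python3 - <<'E'
from h import *
im=r.capture("wrist");cv2.imwrite("pics/w3.png",cv2.resize(im[:,:,::-1],(800,600),interpolation=cv2.INTER_CUBIC))
E
```

```text
time: 4.63
eef_pos: [0.4975, -0.2568, 0.0922]
tcp_rot: [0.991, 0.131, -0.0, -0.0]
wrist_force: [-0.2, -0.2, -1.1]
width: -0.0
grip_force: 0.0
t 4.6333 stand mm [-136.2   -0.9   92.2] yaw err 0.17 F [-0.2 -0.2 -1.1]
```

View pics/w3.png

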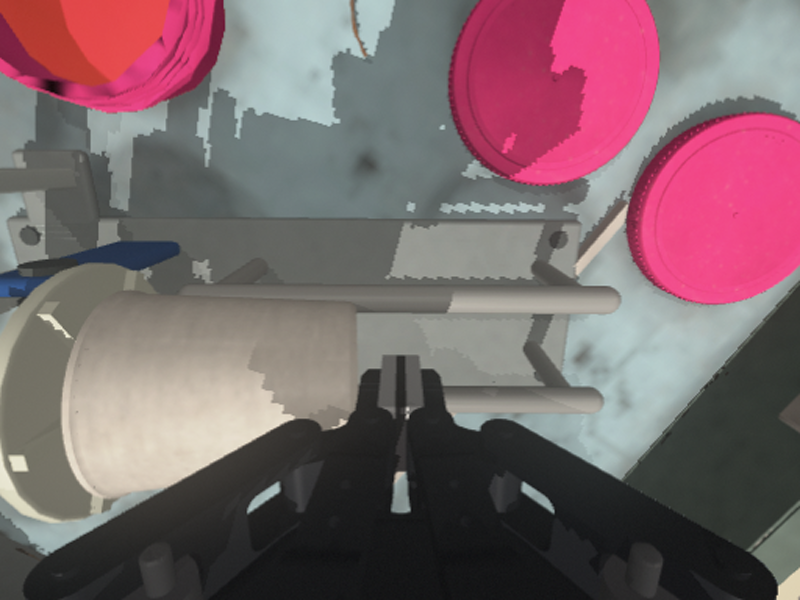

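The cup has its mouth close to the disc (rim about (70,380), disc ribs just beyond). I'll keep pushing gently until the force rises.

```bash
python3 -m handwheel '[{"angular":[0,0,0],"linear":[0,-0.3,0],"claw":-1},{"angular":[0,0,0],"linear":[0,-0.2,0],"claw":-1},{"angular":[0,0,0],"linear":[0,-0.1,0],"claw":-1},{"angular":[0,0,0],"linear":[0,0,0],"claw":-1}]'; python3 st.py
python3 -m handwheel '[{"angular":[0,0,0],"linear":[0,-0.1,0],"claw":-1},{"angular":[0,0,0],"linear":[0,-0.1,0],"claw":-1},{"angular":[0,0,0],"linear":[0,0,0],"claw":-1}]'; python3 st.py
```

```text
time: 5.02
eef_pos: [0.4979, -0.2536, 0.0934]
tcp_rot: [0.991, 0.131, 0.002, 0.002]
wrist_force: [0.5, -6.0, 3.4]
width: -0.0003
grip_force: 2.9
t 5.0167 stand mm [-133.2   -2.1   93.4] yaw err 0.18 F [ 0.5 -6.   3.4]
time: 5.27
eef_pos: [0.4982, -0.2529, 0.094]
tcp_rot: [0.991, 0.131, 0.002, 0.003]
wrist_force: [1.2, -8.8, 4.9]
width: 0.0
grip_force: 4.3
t 5.2667 stand mm [-132.7   -2.6   94. ] yaw err 0.19 F [ 1.2 -8.8  4.9]
```

The force rises to about 9 N with TCP at -132.7, so the finger front is at about -117 against the expected -116: home. Backing off, rising, looking, then moving to the lever.

```bash
python3 -m handwheel '[{"angular":[0,0,0],"linear":[0,1.5,0],"claw":-1},{"angular":[0,0,0],"linear":[0,1.5,-1.5],"claw":-1},{"angular":[0,0,0],"linear":[-0.2,0,-3.9],"claw":-1},{"angular":[0,0,0],"linear":[0,0,-3.9],"claw":-1},{"angular":[0,0,0],"linear":[0,0,-2.7],"claw":-1},{"angular":[0,0,0],"linear":[0,0,0],"claw":-1}]'; python3 st.py
python3 - <<'E'
from h import *
import pickle
c=cal("wrist");im=r.capture("wrist");pickle.dump((c,im),open("w4.pkl","wb"));cv2.imwrite("pics/w4.png",cv2.resize(im[:,:,::-1],(800,600),interpolation=cv2.INTER_CUBIC))
from fit import W,s
for P in[(-116,0,95),(-34,0,131),(-116,0,125)]:print(P,proj("wrist",W(s.x,P))*800/512)
E
```

```text
time: 5.77
eef_pos: [0.5045, -0.2815, 0.2182]
tcp_rot: [0.991, 0.131, 0.004, 0.003]
wrist_force: [-0.6, 0.3, 0.5]
width: 0.0001
grip_force: 0.0
t 5.7667 stand mm [-162.    -1.3  218.2] yaw err 0.14 F [-0.6  0.3  0.5]
(-116, 0, 95) [330.49190351 288.50159473]
(-34, 0, 131) [174.71289949 306.11238959]
(-116, 0, 125) [322.67698911 302.93494674]
```

View pics/w4.png

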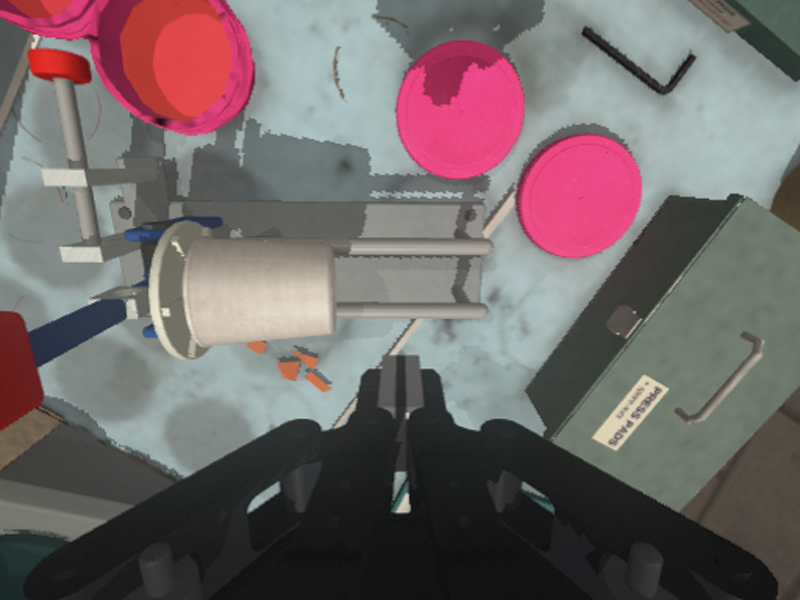

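Run:
```python
from h import *
from fit import W,s
import pickle
c,im=pickle.load(open("w4.pkl","rb"))
k=800/512
P=lambda *p:np.round(proj("wrist",W(s.x,p),c)*k,1)
print("rails",P(-228,-24,64),P(-228,24,64))
for b in(-116,-119):
  print(b,[P(b,30*np.sin(t),95+30*np.cos(t)) for t in np.radians([-90,-45,0,45,90])])
for m in(-34,-37):print("mouth",m,[P(m,36*np.sin(t),95+36*np.cos(t)) for t in np.radians([-90,-45,0,45,90])])
cv2.imwrite("pics/z.png",cv2.resize(im[135:240,85:225,::-1],(800,600),interpolation=cv2.INTER_CUBIC))
```

```text
rails [492.4 244.5] [488.1 308.8]
-116 [array([326.6, 243.5]), array([321.7, 264.6]), array([321.1, 303.4]), array([325.2, 331.6]), array([330.9, 332. ])]
-119 [array([331.4, 243.5]), array([326.8, 264.6]), array([326.2, 303.4]), array([330.1, 331.6]), array([335.4, 332. ])]
mouth -34 [array([194.6, 233.7]), array([177. , 258.8]), array([174.6, 306.7]), array([189.6, 340.8]), array([209.5, 340.4])]
mouth -37 [array([199.4, 233.7]), array([182.3, 258.8]), array([179.9, 306.7]), array([194.6, 340.8]), array([213.9, 340.4])]
```

View pics/z.png

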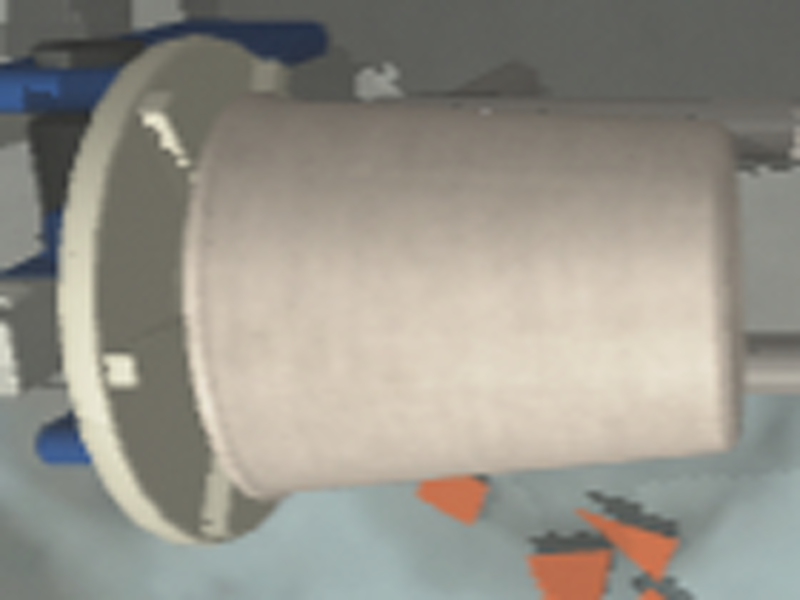

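The upper gap at the rim comes from the cup's own tilt on the rails: its lower rim touches and the push flattened it. Gravity will seat it on the swing. Next I'll work out the lever arc.

```bash
python3 - <<'E'
import numpy as np
for t in np.arange(0,91,5.):
    a=np.radians(t);T=np.array([np.sin(a),np.cos(a)]);n=np.array([-np.cos(a),np.sin(a)])
    d=max(6.5*np.cos(a),14*np.cos(a)-5*np.sin(a)); p=np.array([0,75])+137*T+(9+d)*n
    print(t,p.round(1),"" if t==0 else "tool y,z cm %.2f %.2f"%(-(p-q)[0]/10,-(p-q)[1]/10)); q=p
E
python3 -m handwheel '[{"angular":[0,0,0],"linear":[0,-3.5,0],"claw":-1},{"angular":[0,0,0],"linear":[0,-3.5,0.3],"claw":-1},{"angular":[0,0,0],"linear":[0,-3.0,0.2],"claw":-1},{"angular":[0,0,0],"linear":[0,-1.5,0],"claw":-1},{"angular":[0,0,0],"linear":[0,0,0],"claw":-1}]'; python3 st.py
```

```text
0.0 [-23. 212.] 
5.0 [-10.5 213.4] tool y,z cm -1.25 -0.14
10.0 [  2.2 213.7] tool y,z cm -1.27 -0.03
15.0 [ 15.  212.8] tool y,z cm -1.27 0.09
20.0 [ 27.6 210.7] tool y,z cm -1.27 0.21
25.0 [ 40.2 207.4] tool y,z cm -1.25 0.33
30.0 [ 52.4 203. ] tool y,z cm -1.22 0.45
35.0 [ 64.2 197.3] tool y,z cm -1.18 0.56
40.0 [ 75.4 190.6] tool y,z cm -1.13 0.68
45.0 [ 86.  182.7] tool y,z cm -1.06 0.78
50.0 [ 95.8 173.9] tool y,z cm -0.98 0.88
55.0 [104.8 164.2] tool y,z cm -0.90 0.97
60.0 [112.5 154.1] tool y,z cm -0.77 1.01
65.0 [119.2 143.5] tool y,z cm -0.67 1.06
70.0 [124.9 132.4] tool y,z cm -0.57 1.11
75.0 [129.6 120.8] tool y,z cm -0.47 1.16
80.0 [133.2 108.8] tool y,z cm -0.36 1.20
85.0 [135.6  96.5] tool y,z cm -0.25 1.23
90.0 [137.  84.] tool y,z cm -0.14 1.25
time: 6.23
eef_pos: [0.469, -0.1646, 0.2058]
tcp_rot: [0.991, 0.132, -0.002, -0.002]
wrist_force: [-0.3, 0.7, -0.3]
width: -0.0001
grip_force: 0.0
t 6.2333 stand mm [-39.8   2.9 205.8] yaw err 0.3 F [-0.3  0.7 -0.3]
```

```bash
python3 -m handwheel '[{"angular":[0,0,-0.2],"linear":[0.3,-1.5,-0.5],"claw":-1},{"angular":[0,0,0],"linear":[0,-1.2,-0.2],"claw":-1},{"angular":[0,0,0],"linear":[0,-1.25,-0.1],"claw":-1},{"angular":[0,0,0],"linear":[0,-1.27,0.1],"claw":-1},{"angular":[0,0,0],"linear":[0,-1.27,0.2],"claw":-1},{"angular":[0,0,0],"linear":[0,-1.25,0.35],"claw":-1},{"angular":[0,0,0],"linear":[0,-1.22,0.45],"claw":-1},{"angular":[0,0,0],"linear":[0,-1.18,0.55],"claw":-1},{"angular":[0,0,0],"linear":[0,-1.13,0.7],"claw":-1},{"angular":[0,0,0],"linear":[0,-1.06,0.8],"claw":-1},{"angular":[0,0,0],"linear":[0,0,0],"claw":-1}]'; python3 st.py
python3 - <<'E'
from h import *
im=r.capture("side");cv2.imwrite("pics/s5.png",cv2.resize(im[110:260,215:415,::-1],(800,600),interpolation=cv2.INTER_CUBIC))
E
```

```text
time: 7.15
eef_pos: [0.4391, -0.0456, 0.1818]
tcp_rot: [0.991, 0.134, -0.002, -0.001]
wrist_force: [0.1, 0.2, -0.7]
width: 0.0005
grip_force: 0.0
t 7.15 stand mm [ 82.9   1.1 181.8] yaw err 0.45 F [ 0.1  0.2 -0.7]
```

View pics/s5.png

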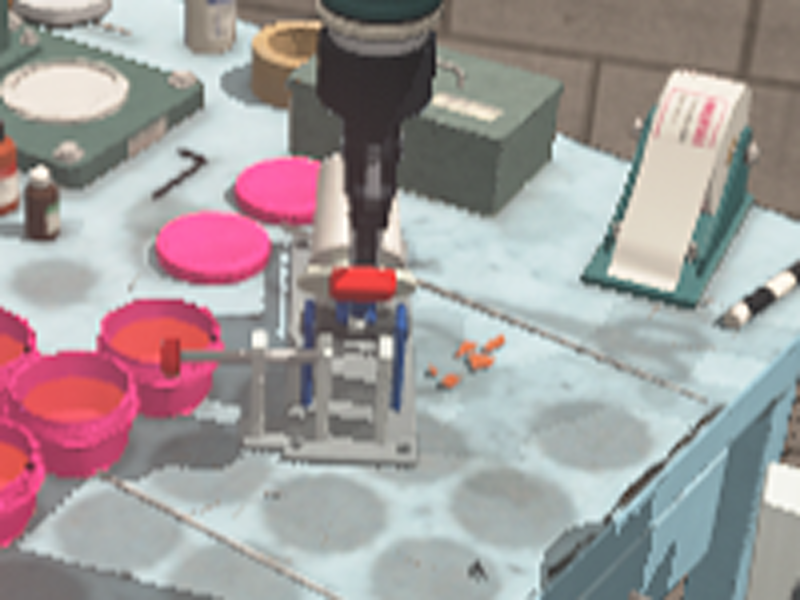

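The lever is partway over, with the pad at (363,283) under the fingers and the cup rising with it. Continuing the arc.

```bash
python3 -m handwheel '[{"angular":[0,0,-0.4],"linear":[0,-1.1,0.85],"claw":-1},{"angular":[0,0,0],"linear":[0,-1.0,0.95],"claw":-1},{"angular":[0,0,0],"linear":[0,-0.85,1.0],"claw":-1},{"angular":[0,0,0],"linear":[0,-0.7,1.05],"claw":-1},{"angular":[0,0,0],"linear":[0,-0.6,1.1],"claw":-1},{"angular":[0,0,0],"linear":[0,-0.5,1.15],"claw":-1},{"angular":[0,0,0],"linear":[0,-0.4,1.2],"claw":-1},{"angular":[0,0,0],"linear":[0,-0.3,1.2],"claw":-1},{"angular":[0,0,0],"linear":[0,-0.1,0.7],"claw":-1},{"angular":[0,0,0],"linear":[0,0,0],"claw":-1}]'; python3 st.py
```

```text
time: 8.03
eef_pos: [0.4255, 0.0057, 0.0903]
tcp_rot: [0.991, 0.137, -0.002, -0.001]
wrist_force: [0.6, -0.9, 0.5]
width: -0.0001
grip_force: 0.0
t 8.0333 stand mm [136.    1.   90.3] yaw err 0.78 F [ 0.6 -0.9  0.5]
```

```bash
python3 -m handwheel '[{"angular":[0,0,-0.8],"linear":[0,0,0.4],"claw":-1},{"angular":[0,0,0],"linear":[0,0,0.3],"claw":-1},{"angular":[0,0,0],"linear":[0,0,0.2],"claw":-1},{"angular":[0,0,0],"linear":[0,0,0],"claw":-1}]'; python3 st.py
python3 -m handwheel '[{"angular":[0,0,0],"linear":[0,0,0.2],"claw":-1},{"angular":[0,0,0],"linear":[0,0,0],"claw":-1},{"angular":[0,0,0],"linear":[0,0,0],"claw":-1}]'; python3 st.py
```

```text
time: 8.37
eef_pos: [0.4275, 0.0051, 0.0839]
tcp_rot: [0.99, 0.143, 0.001, 0.0]
wrist_force: [-3.4, 0.3, 12.1]
width: -0.0001
grip_force: 6.0
t 8.3667 stand mm [134.8  -0.8  83.9] yaw err 1.55 F [-3.4  0.3 12.1]
time: 8.62
eef_pos: [0.4276, 0.0051, 0.0836]
tcp_rot: [0.99, 0.143, 0.001, 0.0]
wrist_force: [-8.7, 1.6, 41.2]
width: -0.0
grip_force: 20.2
t 8.6167 stand mm [134.8  -0.8  83.6] yaw err 1.56 F [-8.7  1.6 41.2]
```

End stop reached, with the pad face at z=84 and force rising to 41 N. Moving up, across to the knob side, and looking.

```bash
python3 -m handwheel '[{"angular":[0,0,0.7],"linear":[0,0,-1.5],"claw":-1},{"angular":[0,0,0.8],"linear":[0,-0.5,-3.5],"claw":-1},{"angular":[0,0,0],"linear":[1,0,-3.5],"claw":-1},{"angular":[0,0,0],"linear":[3,0,-2.5],"claw":-1},{"angular":[0,0,0],"linear":[3.5,1,0],"claw":-1},{"angular":[0,0,0],"linear":[3.5,2.5,0],"claw":-1},{"angular":[0,0,0],"linear":[3.5,3,0],"claw":-1},{"angular":[0,0,0],"linear":[2.7,3,0],"claw":-1},{"angular":[0,0,0],"linear":[0,0,0],"claw":-1}]'; python3 st.py
python3 - <<'E'
from h import *
from fit import W,s
k=800/512
c=cal("wrist");im=r.capture("wrist");cv2.imwrite("pics/w6.png",cv2.resize(im[:,:,::-1],(800,600),interpolation=cv2.INTER_CUBIC))
for P in[(45,-134,75),(45,-70,88),(45,-22,88),(137,0,84),(20,0,191)]:print(P,(proj("wrist",W(s.x,P),c)*k).round())
E
```

```text
time: 9.37
eef_pos: [0.6188, -0.0392, 0.1916]
tcp_rot: [0.992, 0.13, 0.004, 0.002]
wrist_force: [0.3, 0.5, 0.4]
width: 0.0002
grip_force: 0.0
t 9.3667 stand mm [  42.8 -174.2  191.6] yaw err -0.04 F [0.3 0.5 0.4]
(45, -134, 75) [397. 348.]
(45, -70, 88) [397. 443.]
(45, -22, 88) [397. 501.]
(137, 0, 84) [272. 522.]
(20, 0, 191) [448. 695.]
```

View pics/w6.png

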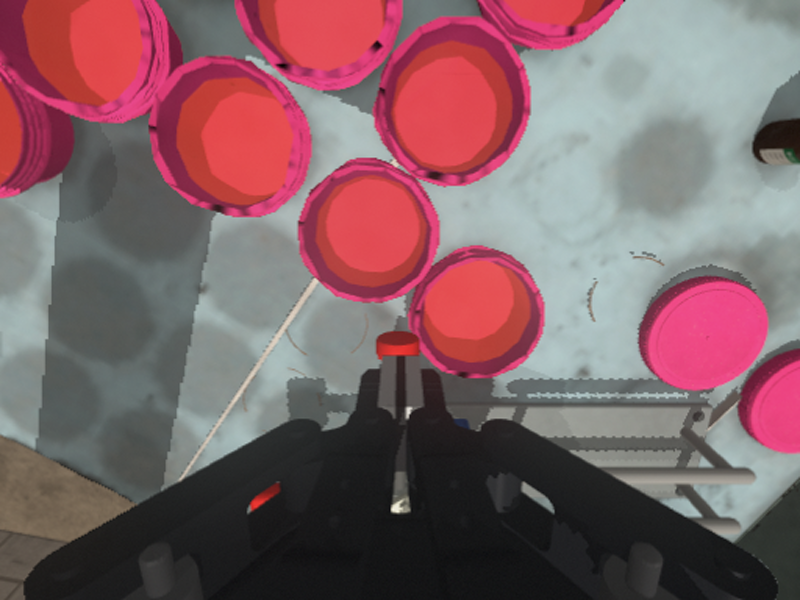

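The knob is at (398,344), as predicted. The rims of the tubs nearby are at 55 mm, below the planned tip height of 68 mm. Descending.

```bash
python3 -m handwheel '[{"angular":[0,0,0],"linear":[0,-0.2,3.5],"claw":-1},{"angular":[0,0,0],"linear":[0,0,3.5],"claw":-1},{"angular":[0,0,0],"linear":[0,0,3.0],"claw":-1},{"angular":[0,0,0],"linear":[0,0,2.0],"claw":-1},{"angular":[0,0,0],"linear":[0,0,0],"claw":-1},{"angular":[0,0,0],"linear":[0,0,0],"claw":-1}]'; python3 st.py
```

```text
time: 9.92
eef_pos: [0.6088, -0.0324, 0.0703]
tcp_rot: [0.991, 0.13, -0.002, -0.001]
wrist_force: [1.2, 0.1, 1.2]
width: 0.0002
grip_force: 0.0
t 9.9167 stand mm [  51.9 -166.3   70.3] yaw err 0.07 F [1.2 0.1 1.2]
```

```bash
python3 -m handwheel '[{"angular":[0,0,0],"linear":[0,0.7,0.2],"claw":-1},{"angular":[0,0,0],"linear":[-0.8,0,0],"claw":-1},{"angular":[0,0,0],"linear":[-0.8,0,0],"claw":-1},{"angular":[0,0,0],"linear":[-0.8,0,0],"claw":-1},{"angular":[0,0,0],"linear":[-0.6,0,0],"claw":-1},{"angular":[0,0,0],"linear":[0,0,0],"claw":-1}]'; python3 st.py
python3 -m handwheel '[{"angular":[0,0,0],"linear":[-0.6,0,0],"claw":-1},{"angular":[0,0,0],"linear":[-0.6,0,0],"claw":-1},{"angular":[0,0,0],"linear":[0,0,0],"claw":-1}]'; python3 st.py
```

```text
time: 10.42
eef_pos: [0.5826, -0.0478, 0.0699]
tcp_rot: [0.991, 0.13, 0.0, 0.0]
wrist_force: [-0.2, 0.3, -0.2]
width: 0.0002
grip_force: 0.0
t 10.4167 stand mm [  43.8 -136.9   69.9] yaw err 0.04 F [-0.2  0.3 -0.2]
time: 10.67
eef_pos: [0.5693, -0.0505, 0.0684]
tcp_rot: [0.991, 0.13, -0.002, -0.0]
wrist_force: [-1.2, 0.0, -0.6]
width: 0.0002
grip_force: 0.0
t 10.6667 stand mm [  44.6 -123.4   68.4] yaw err 0.07 F [-1.2  0.  -0.6]
```

```bash
python3 -m handwheel '[{"angular":[0,0,0],"linear":[-0.5,0,0],"claw":-1},{"angular":[0,0,0],"linear":[-0.5,0,0],"claw":-1},{"angular":[0,0,0],"linear":[-0.5,0,0],"claw":-1},{"angular":[0,0,0],"linear":[-0.4,0,0],"claw":-1},{"angular":[0,0,0],"linear":[0,0,0],"claw":-1}]'; python3 st.py
python3 -m handwheel '[{"angular":[0,0,0],"linear":[-0.3,0,0],"claw":-1},{"angular":[0,0,0],"linear":[-0.2,0,0],"claw":-1},{"angular":[0,0,0],"linear":[-0.2,0,0],"claw":-1},{"angular":[0,0,0],"linear":[0,0,0],"claw":-1}]'; python3 st.py
```

```text
time: 11.08
eef_pos: [0.5521, -0.0555, 0.0686]
tcp_rot: [0.991, 0.13, -0.001, -0.0]
wrist_force: [-0.7, 0.5, -0.3]
width: -0.0003
grip_force: 0.0
t 11.0833 stand mm [  44.2 -105.5   68.6] yaw err 0.06 F [-0.7  0.5 -0.3]
time: 11.42
eef_pos: [0.5466, -0.0573, 0.0689]
tcp_rot: [0.991, 0.13, 0.0, 0.0]
wrist_force: [-0.2, 0.9, -0.3]
width: -0.0001
grip_force: 0.0
t 11.4167 stand mm [ 43.8 -99.8  68.9] yaw err 0.06 F [-0.2  0.9 -0.3]
```

```bash
python3 -m handwheel '[{"angular":[0,0,0],"linear":[-0.2,0,0],"claw":-1},{"angular":[0,0,0],"linear":[-0.15,0,0],"claw":-1},{"angular":[0,0,0],"linear":[0,0,0],"claw":-1},{"angular":[0,0,0],"linear":[0,0,0],"claw":-1}]'; python3 st.py
python3 -m handwheel '[{"angular":[0,0,0],"linear":[-0.15,0,0],"claw":-1},{"angular":[0,0,0],"linear":[0,0,0],"claw":-1}]'; python3 st.py
```

```text
time: 11.75
eef_pos: [0.5467, -0.0577, 0.0694]
tcp_rot: [0.992, 0.13, 0.003, 0.0]
wrist_force: [7.1, 5.5, -4.4]
width: 0.0
grip_force: 4.0
t 11.75 stand mm [ 43.4 -99.7  69.4] yaw err 0.02 F [ 7.1  5.5 -4.4]
time: 11.92
eef_pos: [0.5467, -0.0579, 0.0697]
tcp_rot: [0.992, 0.13, 0.005, 0.0]
wrist_force: [9.7, 5.9, -5.3]
width: -0.0001
grip_force: 5.8
t 11.9167 stand mm [ 43.2 -99.7  69.7] yaw err -0.01 F [ 9.7  5.9 -5.3]
```

It stops solidly at y=-99.7 (expected about -100). Backing off, rising, and checking.

```bash
python3 -m handwheel '[{"angular":[0,0,0],"linear":[1.5,0,0],"claw":-1},{"angular":[0,0,0],"linear":[2,0,-0.5],"claw":-1},{"angular":[0,0,0],"linear":[0,0,-3.8],"claw":-1},{"angular":[0,0,0],"linear":[0,0,-3.8],"claw":-1},{"angular":[0,0,0],"linear":[0,0,-3.8],"claw":-1},{"angular":[0,0,0],"linear":[0,0,-3.8],"claw":-1},{"angular":[0,0,0],"linear":[1,3.5,-2],"claw":-1},{"angular":[0,0,0],"linear":[1,3.8,-1],"claw":-1},{"angular":[0,0,0],"linear":[0,4,0],"claw":-1},{"angular":[0,0,0],"linear":[0,4,0],"claw":-1},{"angular":[0,0,0],"linear":[0,0,0],"claw":-1}]'; python3 st.py
python3 - <<'E'
from h import *
a=r.capture("side")[110:260,215:345];b=r.capture("wrist")
A=cv2.resize(a[:,:,::-1],(400,462),interpolation=cv2.INTER_CUBIC);B=cv2.resize(b[:,:256,::-1],(308,462),interpolation=cv2.INTER_CUBIC)
cv2.imwrite("pics/e.png",np.hstack([A,B]))
E
```

```text
time: 12.83
eef_pos: [0.6363, -0.1995, 0.2559]
tcp_rot: [0.992, 0.128, 0.001, 0.002]
wrist_force: [1.2, -0.5, 0.6]
width: 0.0
grip_force: 0.0
t 12.8333 stand mm [-116.6 -149.8  255.9] yaw err -0.17 F [ 1.2 -0.5  0.6]
```

View pics/e.png

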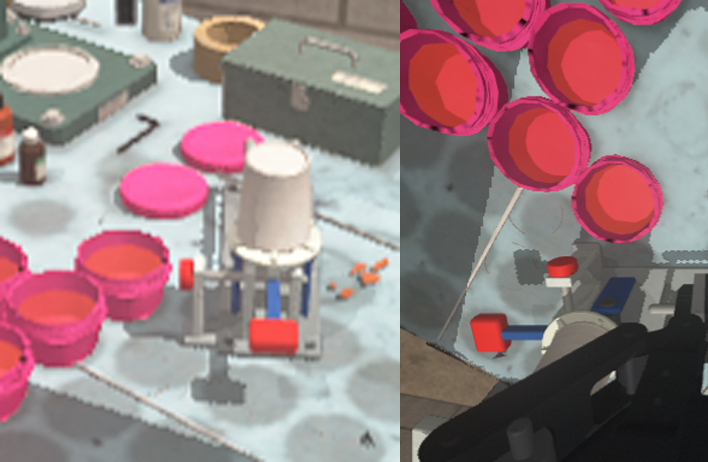

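The cup is upside down and flush on the disc (275,250), the lever is level with the pad at (273,335), and the knob is against its guide at (188,273). The tub and lids have not moved. Handing in.

```bash
python3 -c "
from cell import r
print(r.finish_job())"
```

```text
the job is handed in; nothing more can be done
None
```

The cup is home and upside down on the upright peg, the rod is in until its knob meets the guide, the tub and lid are where they were, and the job was handed in at about 13 s.

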